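Load the interferometer's measuring rack in tray order

ROBOT

A 6-joint arm with a two-finger parallel gripper is mounted at the origin on the work surface. World frame = base frame: x ahead of the robot, y to its left, z up, the work surface at z = 0. Lengths are in m, angles in rad, forces in N, time in s.
With the tool pointing down it reaches from about 0.375 to 0.9 m from the base axis. Payload 3.1 kg.
Tool frame: the origin (TCP) lies at the very end of the fingers, on their centre line; the grasp point (between the pads) lies 19 mm behind it; y points along the fingers, z is the direction in which the jaws open and shut, and the axes are right-handed (so a half turn about y gives the same grasp; the last joint's range is limited). The gripper opens to 87 mm and grips with 3 to 60 N. Pads are 19 mm wide; open, the fingers measure 117 mm over their backs; the gripper's body (75 mm by 190 mm) begins 51 mm behind the grasp point.
Start: joints at [1.087, 0.527, 1.433, -0, 1.181, -0.178], TCP at [0.188, 0.596, 0.223] pointing down, gripper open.
Joint ranges: [-3.08, 3.08], [-0.75, 2.2], [0.22, 2.44], [-1.43, 4.57], [0, 2.65], [-2.85, 2.85]. Speed limits (rad/s): [2.79, 2.79, 3.14, 3.14, 3.14, 3.14].

INTERFACE

Orientations are given as a unit quaternion [w, x, y, z].
In Python, from plant import telemetry, read_camera, camera_info, arm gives the robot as it stands. The module is installed in compiled form; this text tells all that it offers.
- The arm moves only by the shell command python3 -m handwheel 'ROWS'. ROWS is a JSON object of lists of equal length, an entry for each row: "delta_pos": the shift along the tool's x, y, z in mm, a list of three; "spin": the turn about the tool's y in degrees; "hand": the opening, from 0 (shut) to 1 (fully open). In form: {"delta_pos": [[x, y, z], ...], "spin": [spin, ...], "hand": [hand, ...]}. A call has 1 to 10 rows; each row shifts and turns the pose as measured when the row begins, along the tool's axes as they then stand; what a row does not reach is not made up. A row lasts 1/8 s, in which the tool goes at most 62.5 mm and 10.7 degrees, less where a joint would pass 70% of its speed; a pose out of reach is approached as far as the arm can. A call is refused whole if a number of a shift passes 62.5 or a number of a turn 10.7, either way. A call with a gripper value outside its range is refused whole. The fingers move at their own pace and stop on an object; the grip force is fixed at half the most. Time passes only in rows, so rows that do not move let the fingers close. It gives the time, the measured TCP pose, the force and the opening at its end, in the units of the state.
- telemetry.sense(): the state, without advancing time (a new reading comes with each control period).
- read_camera(name): name is "scene" or "top" or "wrist"; returns (picture, depth): 384x512x3 uint8, red, green, blue; 384x512 float32, m along the optical axis (not along the pixel's ray), 0 where there is no reading.
- camera_info(name): a dict with "intrinsics" (3x3 intrinsics, pixels), "cam_to_world" (4x4, takes a point from camera to world coordinates); the wrist camera has in their place "tool_from_camera" (4x4, takes a point from camera to tool coordinates, whose origin is the TCP and whose axes are the tool frame's). Camera axes: x right, y up, looking along -z (the intrinsics and any distortion apply to the point x, -y, -z); pixel columns grow to the right and rows downward; lengths in m; the calibration is good to about 2 mm. The wrist camera is an equidistant fisheye: a pixel r from the principal point sees the ray r / f radians off the axis. A picture is of the moment at which its call begins: read the wrist's pose just before it. camera_info takes no time and is no camera call.
- arm.finish_job(): hands the job in, once; it reports no verdict.
The state is a dict: "time_s": time; "joints": joint angles; "qd": joint speeds; "joint_torque": joint torques, N m; "position": TCP position; "ee_rot": TCP orientation; "ft_force": force on the tool from outside, world axes, zero at the start; "ft_torque": the same for the moment, N m; "finger_gap": opening from 0.0 (shut) to 1.0 (fully open).
Only numpy, scipy, OpenCV 4.12 (cv2) and the standard library are available. Lean on these libraries where they do the work, as an engineer would, in place of code of your own. Each camera call takes 0.05 s, during which the arm holds its last target. There are 200 camera calls.

TASK

Move the four lens mounts from the wooden tray into the four pockets of the aluminium measuring rack, keeping their order: the mount that stands furthest left in the tray as seen from the robot goes into the pocket next to the brass post, the next one into the pocket beside it, and so on, with the rightmost mount furthest from the post. Keep the mounts upright and never let one topple, and leave each standing flat on the floor of its pocket.

Things in the scene. Friction and masses are not known exactly. Their poses are not given: they have to be found in the camera images.
- tall_mid (a point): Tall lens mount: dark steel cylinder 32 mm in diameter with a thin bright ring near the top, 80 mm high, small glass lens in the top, 140 g or so. Point: its centre, half-way up, on its upright axis (z up).
- stepped_mid (a point): Stepped lens mount: aluminium, foot 38 mm in diameter and 18 mm high, above it a neck 26 mm in diameter; 66 mm high in all, glass lens in the top, 120 g or so. Point: its centre, half-way up, on its upright axis (z up). The neck is gripped there.
- square_mid (a point): Square lens mount: black block 32 x 32 mm, 60 mm high with its round glass lens on top, 130 g or so. Its sides are parallel to x and y of this point; it starts nearly square to its seat (within 6 degrees). Point: its centre, half-way up, on its upright axis (z up).
- wide_mid (a point): Wide lens mount: bright steel cylinder 40 mm in diameter, 56 mm high with its large glass lens on top, 180 g or so. Point: its centre, half-way up, on its upright axis (z up).
- rack: The measuring rack, fixed: aluminium bar 62 mm wide (x) and 340 mm long (y), with a row of four square pockets along its y axis, centred on it at y = -93, -31, +31 and +93 mm. A pocket is 48 mm square with a black rubber floor 8 mm above the table and a lip 4 mm high all round (lip top at 12 mm). Origin: centre of its underside, on the table. It lies roughly crosswise before the robot, yaw within 12 degrees, as does the tray; which of the two lies nearer to the robot varies.
- post: The datum post, fixed at one end of the measuring rack: upright brass pin 14 mm in diameter on a dark steel foot 30 x 26 mm, top 54 mm above the table. It stands on the rack's y axis at y = +150 or -150 mm, at either end by turns; the other end has only a low flat plate. Origin: centre of the underside of its foot, 8 mm above the table.
- seat_a: Seat where the tall mount stands at the start, fixed in the dark wooden tray: cork pad 52 x 52 mm, flat top 10 mm above the table. The tray is a board 64 x 340 mm, 6 mm thick, with four such seats in a row. The seats are 62 mm apart along their y axes, which point to the left as the robot sees it. Origin: centre of the pad's underside, 6 mm above the table.
- seat_b: Seat where the stepped mount stands at the start, fixed in the dark wooden tray: cork pad 52 x 52 mm, flat top 10 mm above the table. A loose flat glass disc (32 mm across, 10 mm high) lies on the tray's bare left end: it is no mount and plays no part. The seats are 62 mm apart along their y axes, which point to the left as the robot sees it. Origin: centre of the pad's underside, 6 mm above the table.
- seat_c: Seat where the square mount stands at the start, fixed in the dark wooden tray: cork pad 52 x 52 mm, flat top 10 mm above the table.  The seats are 62 mm apart along their y axes, which point to the left as the robot sees it. Origin: centre of the pad's underside, 6 mm above the table.
- seat_d: Seat where the wide mount stands at the start, fixed in the dark wooden tray: cork pad 52 x 52 mm, flat top 10 mm above the table.  The seats are 62 mm apart along their y axes, which point to the left as the robot sees it. Origin: centre of the pad's underside, 6 mm above the table.
There are look-alikes about, which are no part of the job. What is shaped like the part that bears square_mid but pink is not meant. Leave any green look-alike of the part that bears stepped_mid alone.

How it is judged:
By the outcome, as a careful person would: the job done as asked, in the order asked, and still so for the second after the job is handed in, with the robot touching nothing.
It also fails if it takes over 106 s, if anything falls off the work surface, if the arm or the gripper's body presses on something with over 40 N, if the wrist force passes 120 N, or if a joint passes its speed limit or range.

## Working session

There is one attempt and no reset: what is moved stays moved. The work goes in short steps, Python scripts to look and compute and a shell command to move; the robot and the scene stay as the last step left them, time stands still between calls to the robot, and variables do not carry over. Pictures are saved under pics/ and viewed, about 12 in all and at most 16, crops included, and the job is handed in when it is done.

```bash
mkdir -p pics; python3 - <<'E'
from plant import telemetry, read_camera, camera_info
import cv2, numpy as np
np.set_printoptions(precision=4,suppress=True)
s=telemetry.sense(); print(s)
for n in ("scene","top"):
    p,d=read_camera(n); np.savez(f"{n}.npz",p=p,d=d); cv2.imwrite(f"pics/{n}0.png",p[:,:,::-1])
    print(n,camera_info(n))
print(camera_info("wrist"))
E
```

```text
{'time_s': 0.0, 'joints': array([ 1.0875,  0.5284,  1.4339, -0.    ,  1.1814, -0.1785]), 'qd': array([-0.0002, -0.0001,  0.0007,  0.0013,  0.0003,  0.0013]), 'joint_torque': array([ -0.0019, -44.0038, -17.6589,   0.0634,   0.0583,  -0.0001]), 'position': array([0.1872, 0.5956, 0.2216]), 'ee_rot': array([-0.6982,  0.6996, -0.1076,  0.1071]), 'ft_force': array([ 0.4128, -0.188 ,  0.1457]), 'ft_torque': array([-0.0268,  0.0136,  0.0026]), 'finger_gap': 1.0025822566241718}
scene {'intrinsics': array([[383.3962,   0.    , 258.1682],
       [  0.    , 383.3962, 191.5857],
       [  0.    ,   0.    ,   1.    ]]), 'cam_to_world': array([[ 0.4287, -0.5404,  0.724 ,  1.0605],
       [ 0.9032,  0.2361, -0.3586, -0.229 ],
       [ 0.0228,  0.8076,  0.5892,  0.4659],
       [ 0.    ,  0.    ,  0.    ,  1.    ]])}
top {'intrinsics': array([[353.0158,   0.    , 252.9208],
       [  0.    , 353.0158, 191.3993],
       [  0.    ,   0.    ,   1.    ]]), 'cam_to_world': array([[ 0.0176,  0.9872, -0.1585,  0.482 ],
       [-0.9987,  0.0249,  0.0443,  0.0367],
       [ 0.0476,  0.1575,  0.9864,  0.7715],
       [ 0.    ,  0.    ,  0.    ,  1.    ]])}
{'intrinsics': array([[297.3186,   0.    , 257.1518],
       [  0.    , 297.3186, 194.7914],
       [  0.    ,   0.    ,   1.    ]]), 'tool_from_camera': array([[ 0.0005, -0.9562, -0.2926, -0.0801],
       [-0.0008,  0.2926, -0.9562, -0.1615],
       [ 1.    ,  0.0007, -0.0006,  0.0005],
       [ 0.    ,  0.    ,  0.    ,  1.    ]])}
```

View pics/top0.png

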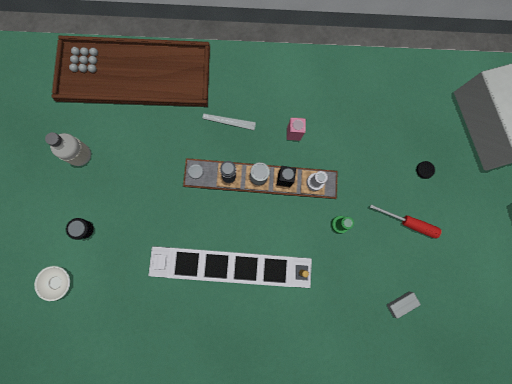

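View pics/scene0.png

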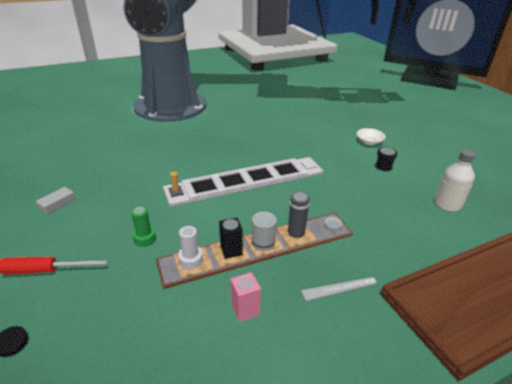

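The top view (up = +x, right = −y) shows the tray behind the rack. From the left it holds the glass disc (196,172), tall (228,172), wide (260,174), square (287,177) and stepped (318,180). The brass post is at the right end (305,273). The look-alikes are the pink block (297,130) and the green stepped part (343,224), both off the tray. So the pockets go tall→(275,270), wide→(246,268), square→(216,266), stepped→(187,264). Next I'll measure.

```bash
cat > h.py <<'E'
import numpy as np, cv2
from scipy.spatial.transform import Rotation as R
from plant import telemetry, read_camera, camera_info
np.set_printoptions(precision=4,suppress=True)
def cast(name,uv,z):
    "pixels -> world points on plane z"
    c=camera_info(name);K=c["intrinsics"];T=c["cam_to_world"]
    uv=np.atleast_2d(uv).astype(float)
    r=np.c_[(uv[:,0]-K[0,2])/K[0,0],-(uv[:,1]-K[1,2])/K[1,1],-np.ones(len(uv))]@T[:3,:3].T
    return T[:3,3]+r*((z-T[2,3])/r[:,2])[:,None]
def cloud(name,d):
    c=camera_info(name);K=c["intrinsics"];T=c["cam_to_world"]
    v,u=np.mgrid[:d.shape[0],:d.shape[1]]
    P=np.stack([(u-K[0,2])/K[0,0]*d,-(v-K[1,2])/K[1,1]*d,-d],-1)
    return P@T[:3,:3].T+T[:3,3]
def tool():
    s=telemetry.sense();q=s["ee_rot"];return s,R.from_quat([q[1],q[2],q[3],q[0]]).as_matrix()
E
python3 - <<'E'
from h import *
for n in("top","scene"):
    f=np.load(n+".npz");P=cloud(n,f["d"]);p=f["p"]
    ok=f["d"]>0
    print(n,"table z",np.median(P[ok&(abs(P[...,2])<.02)][:,2]))
    if n=="top":
        reg=ok&(P[...,0]>.45)&(P[...,0]<.62)&(abs(P[...,1])<.35)&(P[...,2]>.03)
        k,l,st,ce=cv2.connectedComponentsWithStats(reg.astype(np.uint8))
        for i in range(1,k):
            if st[i,4]<15: continue
            Q=P[l==i];zt=np.percentile(Q[:,2],95);t=Q[Q[:,2]>zt-.006]
            print(ce[i],st[i],"ztop %.4f"%zt,"cen",t.mean(0),"mid",(t.min(0)+t.max(0))/2,"ext",np.ptp(t,axis=0))
        # pockets: dark pixels in rack
        g=p.max(2);m=((g<40)).astype(np.uint8);m[:245]=0;m[285:]=0;m[:,:165]=0;m[:,295:]=0
        k,l,st,ce=cv2.connectedComponentsWithStats(m)
        for i in range(1,k):
            if st[i,4]>100:
                cn=cv2.findContours((l==i).astype(np.uint8),0,2)[0][0];r=cv2.minAreaRect(cn)
                print("pocket px",r,st[i,4],"floor",cast(n,[r[0]],.010)[0],"medz",np.median(P[l==i][:,2]))
s,M=tool();print(M)
E
```

```text
top table z 0.0008578436569107728
[258.75 181.5 ] [255 180   9   4  32] ztop 0.0660 cen [ 0.619  -0.0078  0.0636] mid [ 0.6189 -0.0081  0.0636] ext [0.0018 0.0144 0.007 ]
[285.3649 182.4054] [277 180  17   6  74] ztop 0.0704 cen [ 0.6182 -0.0636  0.0683] mid [ 0.618  -0.0619  0.0679] ext [0.0038 0.029  0.0062]
[317.7368 183.2982] [312 181  13   6  57] ztop 0.0757 cen [ 0.6173 -0.1307  0.0736] mid [ 0.6171 -0.131   0.0732] ext [0.0043 0.0165 0.0069]
[344.5525 223.116 ] [336 217  18  13 181] ztop 0.0678 cen [ 0.5362 -0.1864  0.0655] mid [ 0.5366 -0.1871  0.0654] ext [0.0226 0.025  0.0062]
[ 83.8525 228.7705] [ 80 220   9  19 122] ztop 0.0450 cen [0.5149 0.3443 0.0426] mid [0.515  0.3438 0.0424] ext [0.0343 0.0121 0.0066]
pocket px ((186.41090393066406, 263.3910827636719), (21.194292068481445, 22.189329147338867), 5.710592269897461) 468 floor [0.4478 0.1396 0.01  ] medz 0.008838229311585455
pocket px ((216.08197021484375, 265.598388671875), (21.09482765197754, 22.000186920166016), 5.19442892074585) 462 floor [0.4442 0.0774 0.01  ] medz 0.009075965983896872
pocket px ((245.5155029296875, 267.7677001953125), (20.953487396240234, 21.68519401550293), 3.8140745162963867) 457 floor [0.4406 0.0153 0.01  ] medz 0.009061675904997069
pocket px ((274.82489013671875, 269.9517822265625), (20.875385284423828, 21.58785629272461), 4.085616588592529) 455 floor [ 0.437  -0.0469  0.01  ] medz 0.009118705232022739
scene table z 0.0006258682494492407
[[ 0.9539 -0.0009  0.3001]
 [-0.3001 -0.0018  0.9539]
 [-0.0003 -1.     -0.0019]]
```

```bash
python3 - <<'E'
import cv2
a=cv2.imread("pics/top0.png")[110:290,140:370]
cv2.imwrite("pics/topcrop.png",cv2.resize(a,None,fx=3.4,fy=3.3,interpolation=cv2.INTER_CUBIC))
E
```

```text
(no output)
```

View pics/topcrop.png

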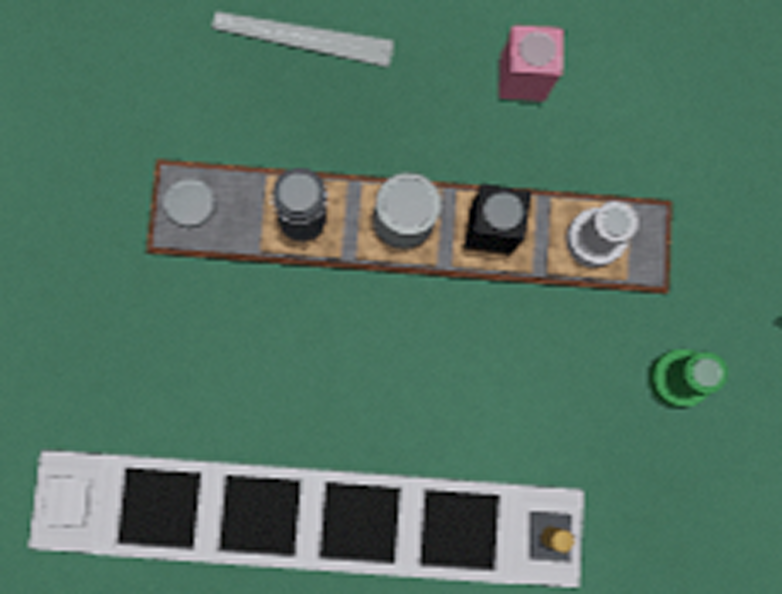

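The crop confirms the order from the left: disc, tall, wide, square, stepped, with the post on the right. The pink and green parts are off the tray. The measured pocket spacing of 62.2 mm is right, but my x window cut off the mounts, so I'll widen it.

```bash
python3 - <<'E'
from h import *
n="top";f=np.load(n+".npz");P=cloud(n,f["d"]);p=f["p"]
reg=(f["d"]>0)&(P[...,0]>.55)&(P[...,0]<.69)&(P[...,1]<.09)&(P[...,1]>-.17)&(P[...,2]>.04)
k,l,st,ce=cv2.connectedComponentsWithStats(reg.astype(np.uint8))
for i in range(1,k):
    if st[i,4]<15: continue
    zt=np.percentile(P[l==i][:,2],85);m=(l==i)&(abs(P[...,2]-zt)<.005)
    cn=max(cv2.findContours(m.astype(np.uint8),0,2)[0],key=cv2.contourArea);r=cv2.minAreaRect(cn)
    print(ce[i],"ztop %.4f"%zt,"rect",r,"cen",cast(n,[np.argwhere(m).mean(0)[::-1]],zt)[0],"n",m.sum())
# glass lens tops in colour, and cork centres
for nm,h in (("tall",.09),("wide",.066),("square",.07),("stepped",.076)): pass
hsv=cv2.cvtColor(p,cv2.COLOR_RGB2HSV)
m=((hsv[...,0]<25)&(hsv[...,1]>80)).astype(np.uint8);m[:150]=0;m[205:]=0;m[:,:178]=0;m[:,345:]=0
m=cv2.morphologyEx(m,cv2.MORPH_CLOSE,np.ones((15,15)))
r=cv2.minAreaRect(np.argwhere(m)[:,::-1].astype(np.float32));print("tray rect px",r);b=cast(n,cv2.boxPoints(r),.006);print(b[:,:2],b.mean(0),np.linalg.norm(np.diff(b,axis=0),axis=1))
a=cv2.resize(p[155:205,210:335,::-1],None,fx=6.4,fy=6.4,interpolation=cv2.INTER_NEAREST);cv2.imwrite("pics/tray6.png",a)
E
```

```text
[227.3769 170.4328] ztop 0.0911 rect ((227.10000610351562, 168.20001220703125), (14.758047103881836, 15.205260276794434), 63.43495178222656) cen [0.6361 0.0578 0.0911] n 191
[258.9843 172.4326] ztop 0.0673 rect ((259.0, 171.5), (17.0, 18.0), 90.0) cen [ 0.6367 -0.0071  0.0673] n 278
[286.2457 175.1903] ztop 0.0710 rect ((286.9385070800781, 173.9923095703125), (15.504340171813965, 15.380306243896484), 7.125016689300537) cen [ 0.6321 -0.0635  0.071 ] n 234
[318.6761 178.1818] ztop 0.0771 rect ((320.3999938964844, 176.6999969482422), (12.074766159057617, 11.627553939819336), 26.56505012512207) cen [ 0.6271 -0.1306  0.0771] n 121
tray rect px ((260.38629150390625, 178.28384399414062), (153.79815673828125, 28.33183479309082), 4.727988243103027)
[[ 0.6129  0.1562]
 [ 0.6763  0.1542]
 [ 0.6573 -0.1885]
 [ 0.5931 -0.1819]] [ 0.6349 -0.015   0.006 ] [0.0635 0.3432 0.0645]
```

View pics/tray6.png

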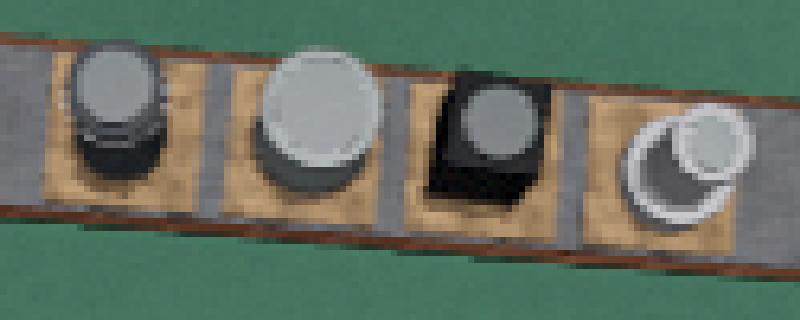

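Top face centres read from the crop, in full-image pixels: tall (227.6,167.6), wide (259.5,171.1), square (287.8,173.4), stepped (321.1,176.8) with its foot at (314.2,181.2). I'll cast these onto planes at their known heights. Meanwhile I'll turn the tool so the jaws open across the row, which takes about 75.8° of positive spin.

```bash
python3 - <<'E'
from h import *
for nm,uv,z in (("tall",(227.6,167.6),.09),("wide",(259.5,171.1),.066),("square",(287.8,173.4),.070),("stepped",(321.1,176.8),.076),("foot",(314.2,181.2),.028)):
    print(nm,cast("top",[uv],z)[0])
c=cast("top",np.array([[455,72],[550,84],[445,152],[540,170]])/6.4+[209.5,154.5],.07);print(c)
# seats expected from tray: centre + along y axis
y=np.array([np.sin(np.radians(3.3)),np.cos(np.radians(3.3))])
for k in(93,31,-31,-93):print(np.array([.6349,-.015])+y*k/1e3)
E
python3 -m handwheel '{"delta_pos":[[0,0,0],[0,0,0],[0,0,0],[0,0,0],[0,0,0],[0,0,0],[0,0,0],[0,0,0]],"spin":[9.5,9.5,9.5,9.5,9.5,9.5,9.5,9.5],"hand":[1,1,1,1,1,1,1,1]}'
```

```text
tall [0.6377 0.0569 0.09  ]
wide [ 0.6377 -0.0077  0.066 ]
square [ 0.6337 -0.0654  0.07  ]
stepped [ 0.6272 -0.1325  0.076 ]
foot [ 0.6271 -0.1289  0.028 ]
[[ 0.6492 -0.0505  0.07  ]
 [ 0.6462 -0.0811  0.07  ]
 [ 0.6231 -0.0474  0.07  ]
 [ 0.6181 -0.0778  0.07  ]]
[0.6403 0.0778]
[0.6367 0.0159]
[ 0.6331 -0.0459]
[ 0.6295 -0.1078]
time_s: 1.1
position: [0.1855, 0.5924, 0.2168]
ee_rot: [-0.469, 0.477, -0.524, 0.527]
ft_force: [0.2, -0.3, 0.6]
finger_gap: 0.999
```

```bash
cat >> h.py <<'E'
def to(x,y,z,yaw=None):
    "print tool-frame mm delta from here to world point, and tool-z yaw"
    s,M=tool();d=np.array([x,y,z])-s["position"]
    w=np.degrees(np.arctan2(M[1,2],M[0,2]))
    print("t",round(s["time_s"],2),"pos",s["position"],"yaw %.1f"%w,"tilt",M[2,[0,2]],"delta mm",(M.T@d)*1e3,"spin" , None if yaw is None else round(w-yaw,1))
E
python3 -c "
from h import *
to(.637,.058,.21,-3.3)
print(telemetry.sense()['joints'])"
```

```text
t 1.1 pos [0.1855 0.5924 0.2168] yaw -6.0 tilt [ 0.0119 -0.0048] delta mm [484.2726  10.1388 504.795 ] spin -2.7
[ 1.0875  0.5333  1.4398 -0.      1.1813  1.192 ]
```

```bash
python3 -m handwheel '{"delta_pos":[[40,0,42],[40,0,42],[40,0,42],[40,0,42],[40,0,42],[40,0,42],[40,0,42],[40,0,42],[40,0,42],[40,0,42]],"spin":[0,0,0,0,0,0,0,0,0,0],"hand":[1,1,1,1,1,1,1,1,1,1]}'; python3 -c "
from h import *
to(.637,.058,.21,-3.3)"
```

```text
time_s: 2.35
position: [0.5697, 0.1413, 0.2156]
ee_rot: [-0.47, 0.48, -0.523, 0.524]
ft_force: [0.4, 0.3, 0.6]
finger_gap: 1.0
t 2.35 pos [0.5697 0.1413 0.2156] yaw -5.6 tilt [ 0.012  -0.0083] delta mm [76.3769  5.9421 75.1222] spin -2.3
```

```bash
python3 -m handwheel '{"delta_pos":[[38,0,37],[38,0,37],[0,0,0]],"spin":[-1,-1,0],"hand":[1,1,1]}'; python3 - <<'E'
from h import *
to(.637,.058,.21,-3.3)
s,M=tool();p,d=read_camera("wrist")
np.savez("w0.npz",p=p,d=d,pos=s["position"],M=M)
cv2.imwrite("pics/w0.png",p[:,:,::-1])
E
```

```text
time_s: 2.72
position: [0.6408, 0.0519, 0.2142]
ee_rot: [-0.478, 0.488, -0.516, 0.517]
ft_force: [0.0, 0.4, 1.1]
finger_gap: 1.005
t 2.73 pos [0.6408 0.0519 0.2142] yaw -3.8 tilt [ 0.0122 -0.0087] delta mm [-5.9251  4.2025 -4.1745] spin -0.5
```

View pics/w0.png

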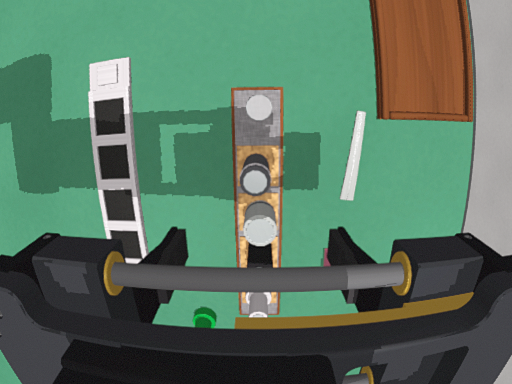

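The wrist view shows the tall top at (255,182), the wide top at (260,222) and the pockets at (109,117), (115,162) and (121,206). I'll ray-cast these as a cross-check.

```bash
cat >> h.py <<'E'
def wcast(uv,z,pos,M):
    c=camera_info("wrist");K=c["intrinsics"];T=c["tool_from_camera"]
    a=(np.atleast_2d(uv).astype(float)-K[:2,2])/K[0,0];r=np.linalg.norm(a,axis=1)
    k=np.sin(r)/np.maximum(r,1e-9)
    v=np.c_[a[:,0]*k,-a[:,1]*k,-np.cos(r)]@T[:3,:3].T@M.T
    o=pos+M@T[:3,3];return o+v*((z-o[2])/v[:,2])[:,None]
E
python3 - <<'E'
from h import *
f=np.load("w0.npz");p,pos,M=f["p"],f["pos"],f["M"]
g=p.max(2)
m=(g<45).astype(np.uint8);m[:,:85]=0;m[:,150:]=0;m[:90]=0;m[228:]=0
k,l,st,ce=cv2.connectedComponentsWithStats(m)
for i in range(1,k):
    if st[i,4]>200:
        r=cv2.minAreaRect(np.argwhere(l==i)[:,::-1].astype(np.float32));print("pocket",r,wcast([r[0]],.009,pos,M)[0])
# lens circles
gr=cv2.cvtColor(p,cv2.COLOR_RGB2GRAY)
for nm,(u,v),R0,z in(("tall",(255,182),20,.09),("wide",(260,222),24,.066),("disc",(259,107),18,.016)):
    c=np.zeros_like(gr);x0,y0=u-R0,v-R0;w=gr[y0:y0+2*R0,x0:x0+2*R0]
    ci=cv2.HoughCircles(cv2.resize(w,None,fx=4,fy=4,interpolation=cv2.INTER_CUBIC),cv2.HOUGH_GRADIENT,1,40,param1=100,param2=15,minRadius=30,maxRadius=85)
    for q in ci[0][:3]: 
        uv=[(q[0]+.5)/4-.5+x0,(q[1]+.5)/4-.5+y0];print(nm,uv,q[2]/4,wcast([uv],z,pos,M)[0])
E
```

```text
pocket ((109.9965591430664, 123.9586181640625), (18.186960220336914, 27.571102142333984), 85.2363510131836) [0.4484 0.13   0.009 ]
pocket ((113.36066436767578, 161.9672088623047), (32.59286880493164, 27.160722732543945), 84.80557250976562) [0.445  0.0779 0.009 ]
tall [np.float32(254.5), np.float32(180.0)] 15.5 [0.6383 0.0597 0.09  ]
wide [np.float32(260.25), np.float32(219.75)] 18.85 [0.6406 0.007  0.066 ]
wide [np.float32(260.0), np.float32(229.75)] 16.65 [ 0.6396 -0.0053  0.066 ]
wide [np.float32(260.5), np.float32(209.5)] 9.1 [0.6417 0.0192 0.066 ]
disc [np.float32(258.25), np.float32(107.0)] 12.65 [0.6463 0.1299 0.016 ]
```

Pocket 2 agrees with the top view to within 1 mm, and tall agrees to within 2 mm. I'll use tall = (0.638, 0.058).

```bash
python3 -m handwheel '{"delta_pos":[[-6,30,-3],[0,30,0],[0,0,0]],"spin":[-0.5,0,0],"hand":[1,1,1]}'; python3 -c "
from h import *
to(.638,.058,.046,-3.3)"
```

```text
time_s: 3.15
position: [0.632, 0.063, 0.1524]
ee_rot: [0.48, -0.493, 0.515, -0.512]
ft_force: [0.1, 0.8, -0.0]
finger_gap: 0.999
t 3.15 pos [0.632  0.063  0.1524] yaw -3.1 tilt [ 0.0095 -0.0157] delta mm [  3.6499 106.3397   7.9607] spin 0.2
```

```bash
python3 -m handwheel '{"delta_pos":[[4,20,8],[0,0,0]],"spin":[0,0],"hand":[1,1]}'; python3 -c "
from h import *
to(.638,.058,.046,-3.3)"; python3 -m handwheel '{"delta_pos":[[0,0,0],[0,0,0]],"spin":[0,0],"hand":[1,1]}'; python3 -c "
from h import *
to(.638,.058,.046,-3.3)"
```

```text
time_s: 3.4
position: [0.64, 0.0596, 0.1328]
ee_rot: [0.481, -0.493, 0.514, -0.512]
ft_force: [-0.1, -0.3, 0.4]
finger_gap: 0.999
t 3.4 pos [0.64   0.0596 0.1328] yaw -3.0 tilt [ 0.0094 -0.0138] delta mm [ 0.9098 86.7873 -0.7408] spin 0.3
time_s: 3.65
position: [0.641, 0.0597, 0.134]
ee_rot: [0.482, -0.492, 0.513, -0.512]
ft_force: [-0.0, -1.2, 0.1]
finger_gap: 1.003
t 3.65 pos [0.641  0.0597 0.134 ] yaw -3.0 tilt [ 0.0093 -0.0114] delta mm [ 1.0468 88.0772 -1.9309] spin 0.3
```

```bash
python3 -m handwheel '{"delta_pos":[[1,40,-2],[0,40,-1],[0,8,0],[0,0,0],[0,0,0],[0,0,0],[0,0,0]],"spin":[0,0,0,0,0,0,0],"hand":[1,1,1,1,0,0,0]}'; python3 -c "
from h import *
to(.638,.058,.046,-3.3)"
```

```text
time_s: 4.53
position: [0.644, 0.0575, 0.0529]
ee_rot: [-0.486, 0.488, -0.509, 0.517]
ft_force: [-0.1, 0.5, 0.2]
finger_gap: 0.742
t 4.53 pos [0.644  0.0575 0.0529] yaw -3.0 tilt [0.0097 0.0057] delta mm [-0.2045  6.8705 -6.0739] spin 0.3
```

```bash
python3 -m handwheel '{"delta_pos":[[0,6,-6],[0,0,0]],"spin":[0,0],"hand":[0.7,0.6]}'; python3 -c "
from h import *
to(.638,.058,.046,-3.3)
s,M=tool();p,d=read_camera('wrist');np.savez('w1.npz',p=p,pos=s['position'],M=M)
cv2.imwrite('pics/w1.png',p[:,:,::-1])"
```

```text
time_s: 4.78
position: [0.6377, 0.0579, 0.0472]
ee_rot: [-0.486, 0.488, -0.509, 0.517]
ft_force: [0.4, -0.8, -0.0]
finger_gap: 0.655
t 4.78 pos [0.6377 0.0579 0.0472] yaw -3.0 tilt [0.0097 0.0064] delta mm [-0.1573  1.199   0.2586] spin 0.3
```

View pics/w1.png

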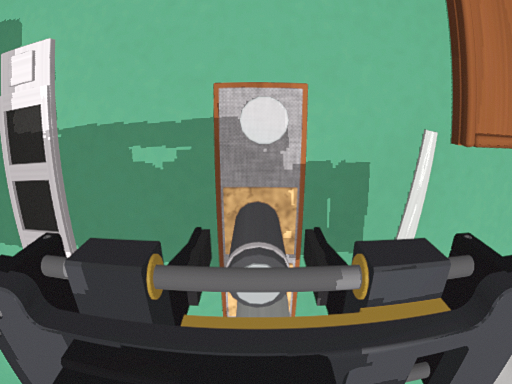

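The mount is centred between the fingers: its edges are at columns 229 and 288, the fingers near 195 and 320. Closing.

```bash
python3 -m handwheel '{"delta_pos":[[0,0,0],[0,0,0],[0,0,0],[0,0,0],[0,0,0],[0,0,0]],"spin":[0,0,0,0,0,0],"hand":[0,0,0,0,0,0]}'; python3 -c "
from h import *
to(.638,.058,.046,-3.3)"
```

```text
time_s: 5.58
position: [0.6385, 0.0578, 0.0476]
ee_rot: [-0.486, 0.487, -0.509, 0.517]
ft_force: [0.6, 1.2, 1.1]
finger_gap: 0.362
t 5.58 pos [0.6385 0.0578 0.0476] yaw -3.0 tilt [0.0097 0.0074] delta mm [-0.2138  1.5611 -0.5329] spin 0.3
```

```bash
python3 -m handwheel '{"delta_pos":[[0,-15,0],[0,-40,0],[0,-40,0],[10,0,-50],[25,0,-50],[30,0,-50],[30,0,-45],[0,0,0]],"spin":[0,0,0,0,0,0,0,0],"hand":[0,0,0,0,0,0,0,0]}'; python3 -c "
from h import *
to(.437,-.047,.047,-3.3)"
```

```text
time_s: 6.58
position: [0.4359, -0.0275, 0.1499]
ee_rot: [-0.489, 0.486, -0.505, 0.52]
ft_force: [0.4, -0.1, -1.3]
finger_gap: 0.359
t 6.58 pos [ 0.4359 -0.0275  0.1499] yaw -2.9 tilt [0.0111 0.0188] delta mm [ 18.2685 103.1718   0.1165] spin 0.4
```

```bash
python3 -m handwheel '{"delta_pos":[[18,0,0],[0,40,0],[0,25,0],[0,0,0]],"spin":[0.4,0,0,0],"hand":[0,0,0,0]}'; python3 - <<'E'
from h import *
to(.437,-.047,.047,-3.3)
p,d=read_camera('top');cv2.imwrite('pics/t1.png',cv2.resize(p[150:300,140:340,::-1],None,fx=4,fy=4,interpolation=cv2.INTER_CUBIC))
E
```

```text
time_s: 7.08
position: [0.4451, -0.0489, 0.0879]
ee_rot: [-0.49, 0.48, -0.501, 0.527]
ft_force: [-0.1, -0.7, -0.6]
finger_gap: 0.361
t 7.08 pos [ 0.4451 -0.0489  0.0879] yaw -3.3 tilt [0.0153 0.0358] delta mm [-2.0939 40.557  -9.6543] spin -0.0
```

```bash
python3 -m handwheel '{"delta_pos":[[-2,8,-8],[0,0,0]],"spin":[0,0],"hand":[0,0]}'; python3 - <<'E'
from h import *
to(.437,-.047,.047,-3.3)
p,d=read_camera('scene');cv2.imwrite('pics/s1.png',cv2.resize(p[140:240,140:340,::-1],None,fx=4,fy=4,interpolation=cv2.INTER_CUBIC))
E
```

```text
time_s: 7.38
position: [0.4392, -0.0466, 0.0815]
ee_rot: [-0.491, 0.48, -0.499, 0.529]
ft_force: [-0.6, 0.2, -0.9]
finger_gap: 0.362
t 7.38 pos [ 0.4392 -0.0466  0.0815] yaw -3.3 tilt [0.0168 0.041 ] delta mm [-0.0331 34.4027 -3.5389] spin 0.0
```

View pics/s1.png

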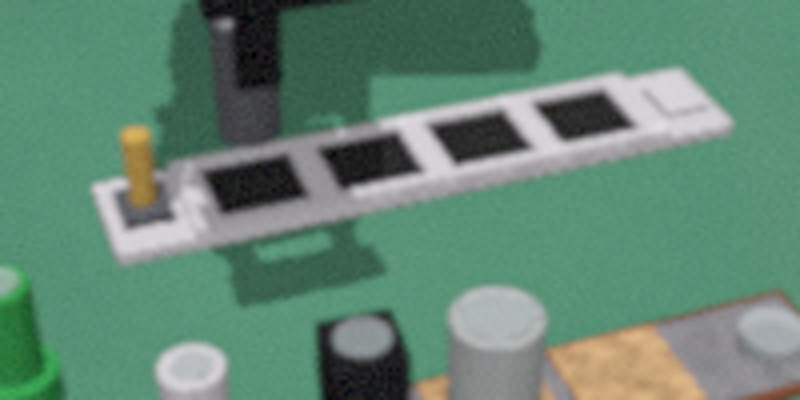

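```bash
python3 -m handwheel '{"delta_pos":[[0,12,-3],[0,12,-1],[0,5,-1],[0,0,0]],"spin":[0,0,0,0],"hand":[0,0,0,0]}'; python3 -c "
from h import *
to(.4355,-.0465,.047,-3.3)"
```

```text
time_s: 7.92
position: [0.4385, -0.0479, 0.0532]
ee_rot: [-0.492, 0.478, -0.497, 0.531]
ft_force: [-0.5, -0.8, -1.3]
finger_gap: 0.363
t 7.92 pos [ 0.4385 -0.0479  0.0532] yaw -3.2 tilt [0.019  0.0484] delta mm [-1.326   6.0098 -3.3469] spin 0.1
```

```bash
python3 -m handwheel '{"delta_pos":[[-1,4,-3],[0,2,0],[0,0,0]],"spin":[0,0,0],"hand":[0,0,0]}'; python3 -c "
from h import *
to(.4355,-.0465,.047,-3.3)"
```

```text
time_s: 8.3
position: [0.4361, -0.0469, 0.047]
ee_rot: [-0.492, 0.478, -0.497, 0.531]
ft_force: [0.6, -1.1, -1.0]
finger_gap: 0.357
t 8.3 pos [ 0.4361 -0.0469  0.047 ] yaw -3.2 tilt [0.0193 0.0493] delta mm [-0.3784 -0.0544 -0.5742] spin 0.1
```

```bash
python3 -m handwheel '{"delta_pos":[[0,1.5,0],[0,0,0]],"spin":[0,0],"hand":[0,0]}';  python3 -m handwheel '{"delta_pos":[[0,1,0],[0,0,0]],"spin":[0,0],"hand":[0,0]}'
```

```text
time_s: 8.55
position: [0.4362, -0.047, 0.0461]
ee_rot: [-0.492, 0.478, -0.496, 0.531]
ft_force: [0.3, 0.1, -0.7]
finger_gap: 0.36
time_s: 8.8
position: [0.4362, -0.047, 0.0461]
ee_rot: [-0.493, 0.478, -0.496, 0.532]
ft_force: [-0.0, 0.0, -1.4]
finger_gap: 0.363
```

```bash
python3 -m handwheel '{"delta_pos":[[0,1.5,0],[0,0,0]],"spin":[0,0],"hand":[0,0]}'; python3 -m handwheel '{"delta_pos":[[0,1.5,0],[0,0,0]],"spin":[0,0],"hand":[0,0]}'
```

```text
time_s: 9.05
position: [0.4363, -0.047, 0.0461]
ee_rot: [-0.493, 0.478, -0.495, 0.532]
ft_force: [-0.5, 0.2, -0.9]
finger_gap: 0.359
time_s: 9.3
position: [0.4364, -0.0471, 0.0461]
ee_rot: [-0.493, 0.478, -0.495, 0.532]
ft_force: [-0.9, 0.0, 0.1]
finger_gap: 0.359
```

Height has stopped at 46.1 mm and the carried weight has come off the wrist reading, so the mount is on the floor. Releasing gently, then lifting straight up.

```bash
python3 -m handwheel '{"delta_pos":[[0,0,0],[0,0,0],[0,0,0],[0,0,0],[0,0,0],[0,0,0]],"spin":[0,0,0,0,0,0],"hand":[0.4,0.45,0.55,0.65,0.8,0.8]}';  python3 -m handwheel '{"delta_pos":[[0,-10,0],[0,-30,0],[0,-40,0],[0,0,0]],"spin":[0,0,0,0],"hand":[0.8,0.8,0.8,0.8]}'; python3 - <<'E'
from h import *
to(.638,-.0065,.16,-3.3)
p,d=read_camera('scene');cv2.imwrite('pics/s2.png',cv2.resize(p[120:250,140:340,::-1],None,fx=4,fy=4,interpolation=cv2.INTER_CUBIC))
E
```

```text
time_s: 10.05
position: [0.4373, -0.0475, 0.0453]
ee_rot: [-0.493, 0.478, -0.495, 0.533]
ft_force: [-0.6, 0.0, -0.1]
finger_gap: 0.758
time_s: 10.55
position: [0.4327, -0.0454, 0.1285]
ee_rot: [-0.493, 0.478, -0.495, 0.533]
ft_force: [0.7, -0.1, -0.3]
finger_gap: 0.802
t 10.55 pos [ 0.4327 -0.0454  0.1285] yaw -3.2 tilt [0.021  0.0538] delta mm [-49.8527 -21.5835 204.1711] spin 0.1
```

View pics/s2.png

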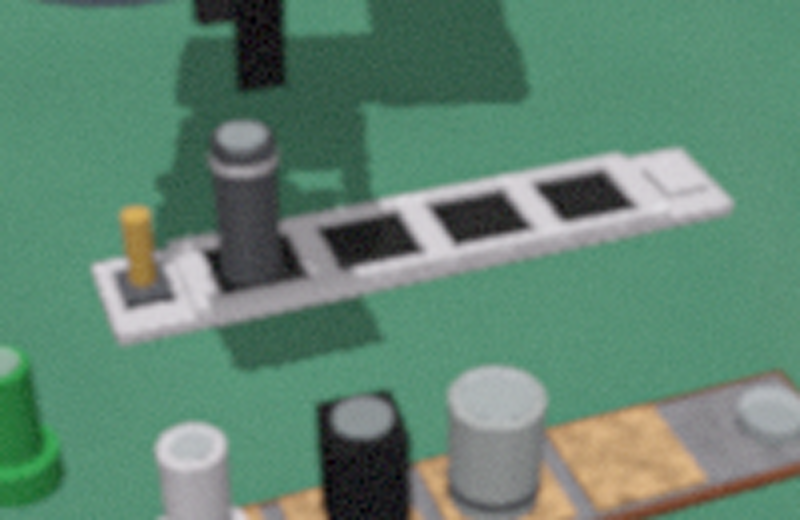

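The tall mount stands upright in the pocket beside the post, at (250,250). Next is wide.

```bash
python3 -m handwheel '{"delta_pos":[[-12,-5,51],[-12,-5,51],[-12,-5,51],[-12,-5,51],[0,0,0]],"spin":[0,0,0,0,0],"hand":[1,1,1,1,1]}'; python3 - <<'E'
from h import *
to(.638,-.0065,.037,-3.3)
s,M=tool();p,d=read_camera('wrist');np.savez('w2.npz',p=p,pos=s['position'],M=M)
cv2.imwrite('pics/w2.png',p[:,:,::-1])
E
```

```text
time_s: 11.22
position: [0.6374, -0.006, 0.1505]
ee_rot: [-0.49, 0.48, -0.5, 0.528]
ft_force: [-0.3, -0.9, -0.1]
finger_gap: 0.995
t 11.22 pos [ 0.6374 -0.006   0.1505] yaw -3.3 tilt [0.0179 0.0383] delta mm [ -1.5842 113.381   -3.7242] spin -0.0
```

View pics/w2.png

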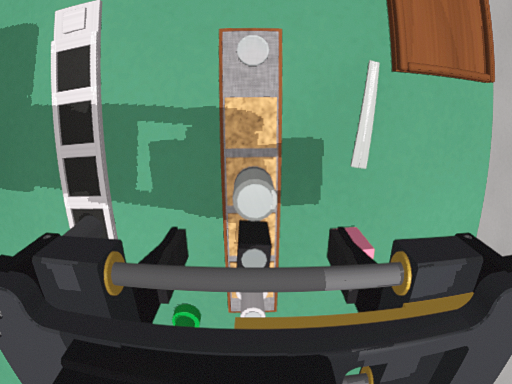

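```bash
python3 - <<'E'
from h import *
f=np.load("w2.npz");p,pos,M=f["p"],f["pos"],f["M"]
gr=cv2.cvtColor(p,cv2.COLOR_RGB2GRAY)
u,v,R0=254,200,26;w=gr[v-R0:v+R0,u-R0:u+R0]
ci=cv2.HoughCircles(cv2.resize(w,None,fx=4,fy=4,interpolation=cv2.INTER_CUBIC),cv2.HOUGH_GRADIENT,1,10,param1=100,param2=15,minRadius=70,maxRadius=95)
for q in ci[0][:4]:
    uv=[(q[0]+.5)/4-.5+u-R0,(q[1]+.5)/4-.5+v-R0];print(uv,q[2]/4,wcast([uv],.066,pos,M)[0])
print(wcast([[233,199],[276,199],[254,178],[254,220]],.066,pos,M))
m=(p.max(2)<45).astype(np.uint8);m[:,:50]=0;m[:,110:]=0;m[205:]=0
k,l,st,ce=cv2.connectedComponentsWithStats(m)
for i in range(1,k):
    if st[i,4]>200:
        r=cv2.minAreaRect(np.argwhere(l==i)[:,::-1].astype(np.float32));print("pocket",r,wcast([r[0]],.009,pos,M)[0])
E
```

```text
[np.float32(255.0), np.float32(201.75)] 18.25 [ 0.6393 -0.0081  0.066 ]
[np.float32(257.25), np.float32(199.25)] 19.675 [ 0.6413 -0.0059  0.066 ]
[np.float32(254.75), np.float32(198.25)] 19.075 [ 0.6392 -0.0048  0.066 ]
[np.float32(257.25), np.float32(196.75)] 21.85 [ 0.6415 -0.0036  0.066 ]
[[ 0.6203 -0.0042  0.066 ]
 [ 0.6577 -0.0069  0.066 ]
 [ 0.6397  0.0133  0.066 ]
 [ 0.6373 -0.0252  0.066 ]]
pocket ((75.89212799072266, 122.50938415527344), (40.585975646972656, 31.14334487915039), 85.03025817871094) [0.4456 0.0786 0.009 ]
pocket ((81.69999694824219, 176.39999389648438), (39.73940658569336, 30.122753143310547), 81.8698959350586) [0.4417 0.0162 0.009 ]
```

```bash
python3 -m handwheel '{"delta_pos":[[-1,50,-2],[0,40,0],[0,0,0]],"spin":[0,0,0],"hand":[1,1,1]}'; python3 -c "
from h import *
to(.638,-.007,.034,-3.3)"
```

```text
time_s: 11.65
position: [0.6285, -0.0064, 0.0548]
ee_rot: [-0.486, 0.484, -0.504, 0.524]
ft_force: [-0.4, -0.2, 0.8]
finger_gap: 1.0
t 11.65 pos [ 0.6285 -0.0064  0.0548] yaw -3.4 tilt [0.0167 0.023 ] delta mm [-0.3599 21.0541  9.0305] spin -0.1
```

```bash
python3 -m handwheel '{"delta_pos":[[0,18,9],[0,3,0],[0,0,0]],"spin":[0,0,0],"hand":[0.9,0.8,0.7]}'; python3 -c "
from h import *
to(.638,-.007,.034,-3.3)"
```

```text
time_s: 12.02
position: [0.6359, -0.0078, 0.0364]
ee_rot: [-0.486, 0.484, -0.505, 0.524]
ft_force: [-0.0, -0.2, 0.4]
finger_gap: 0.771
t 12.03 pos [ 0.6359 -0.0078  0.0364] yaw -3.4 tilt [0.0167 0.0214] delta mm [-0.9864  2.4061  1.9902] spin -0.1
```

```bash
python3 -m handwheel '{"delta_pos":[[-1,2,2],[0,0,0],[0,0,0],[0,0,0],[0,0,0],[0,0,0],[0,0,0]],"spin":[0,0,0,0,0,0,0],"hand":[0.65,0,0,0,0,0,0]}'; python3 -c "
from h import *
to(.4405,.0155,.06,-3.3)"
```

```text
time_s: 12.9
position: [0.6388, -0.007, 0.0374]
ee_rot: [-0.486, 0.483, -0.504, 0.525]
ft_force: [1.0, 0.2, -0.2]
finger_gap: 0.454
t 12.9 pos [ 0.6388 -0.007   0.0374] yaw -3.4 tilt [0.0172 0.025 ] delta mm [ -10.2449  -27.7974 -198.6714] spin -0.1
```

```bash
python3 -m handwheel '{"delta_pos":[[0,-12,0],[0,-22,0],[0,0,-48],[-3,0,-50],[-4,0,-50],[-4,0,-46],[0,0,0]],"spin":[0,0,0,0,0,0,0],"hand":[0,0,0,0,0,0,0]}'; python3 -c "
from h import *
to(.4405,.0155,.0354,-3.3)"
```

```text
time_s: 13.78
position: [0.44, 0.0169, 0.0698]
ee_rot: [-0.487, 0.483, -0.503, 0.526]
ft_force: [0.8, -0.5, -1.8]
finger_gap: 0.452
t 13.78 pos [0.44   0.0169 0.0698] yaw -3.4 tilt [0.0174 0.0279] delta mm [ 0.7296 34.4033 -0.371 ] spin -0.1
```

```bash
python3 -m handwheel '{"delta_pos":[[0,14,0],[0,10,0],[0,0,0]],"spin":[0,0,0],"hand":[0,0,0]}'; python3 -c "
from h import *
to(.4397,.016,.0354,-3.3)"
```

```text
time_s: 14.15
position: [0.4454, 0.0153, 0.0449]
ee_rot: [-0.488, 0.481, -0.501, 0.528]
ft_force: [-0.4, 0.1, -1.6]
finger_gap: 0.452
t 14.15 pos [0.4454 0.0153 0.0449] yaw -3.4 tilt [0.0184 0.0349] delta mm [-0.4844  9.3087 -6.0198] spin -0.1
```

```bash
python3 -m handwheel '{"delta_pos":[[-0.5,0,-6],[0,0,0]],"spin":[0,0],"hand":[0,0]}'; python3 -c "
from h import *
to(.4397,.016,.0354,-3.3)"
```

```text
time_s: 14.4
position: [0.4398, 0.0161, 0.0442]
ee_rot: [-0.488, 0.481, -0.501, 0.528]
ft_force: [0.5, -0.4, -2.3]
finger_gap: 0.453
t 14.4 pos [0.4398 0.0161 0.0442] yaw -3.4 tilt [0.0184 0.0347] delta mm [-0.0962  8.7548 -0.3807] spin -0.1
```

```bash
python3 -m handwheel '{"delta_pos":[[0,5,-1],[0,2,0],[0,0,0]],"spin":[0,0,0],"hand":[0,0,0]}'; python3 -c "
from h import *
to(.4397,.016,.0354,-3.3)"
```

```text
time_s: 14.78
position: [0.4395, 0.0159, 0.0369]
ee_rot: [-0.489, 0.481, -0.501, 0.528]
ft_force: [0.2, -0.1, -0.8]
finger_gap: 0.453
t 14.78 pos [0.4395 0.0159 0.0369] yaw -3.4 tilt [0.0186 0.036 ] delta mm [-0.1446  1.5396  0.1368] spin -0.1
```

```bash
python3 -m handwheel '{"delta_pos":[[0,1.5,0],[0,1,0],[0,0,0]],"spin":[0,0,0],"hand":[0,0,0]}'; python3 -m handwheel '{"delta_pos":[[0,0,0],[0,0,0],[0,0,0],[0,0,0],[0,0,0],[0,0,0]],"spin":[0,0,0,0,0,0],"hand":[0.48,0.53,0.6,0.7,0.9,0.9]}';  python3 -m handwheel '{"delta_pos":[[0,-10,0],[0,-30,0],[0,-30,0],[0,0,0]],"spin":[0,0,0,0],"hand":[0.9,0.9,0.9,1]}'; python3 -c "
from h import *
to(.634,-.0645,.105,-5.5)"
```

```text
time_s: 15.15
position: [0.4398, 0.0158, 0.0357]
ee_rot: [-0.489, 0.481, -0.5, 0.529]
ft_force: [-0.3, -0.3, -1.6]
finger_gap: 0.451
time_s: 15.9
position: [0.4405, 0.0156, 0.0357]
ee_rot: [-0.489, 0.48, -0.5, 0.529]
ft_force: [-0.2, -0.5, -0.2]
finger_gap: 0.84
time_s: 16.4
position: [0.4375, 0.0172, 0.1086]
ee_rot: [-0.489, 0.48, -0.5, 0.529]
ft_force: [-0.2, 0.3, 0.3]
finger_gap: 0.95
t 16.4 pos [0.4375 0.0172 0.1086] yaw -3.4 tilt [0.0189 0.0383] delta mm [ 69.6966  12.6515 200.6842] spin 2.1
```

```bash
python3 -m handwheel '{"delta_pos":[[0,-5,50],[20,0,50],[25,0,50],[25,0,51],[0,0,0]],"spin":[0,0,1,1,0],"hand":[1,1,1,1,1]}'; python3 - <<'E'
from h import *
to(.634,-.0645,.037,-5.5)
s,M=tool();p,d=read_camera('wrist');np.savez('w3.npz',p=p,pos=s['position'],M=M)
cv2.imwrite('pics/w3.png',p[:,:,::-1])
E
```

```text
time_s: 17.02
position: [0.6341, -0.0665, 0.119]
ee_rot: [-0.479, 0.473, -0.511, 0.535]
ft_force: [0.0, 0.5, -0.7]
finger_gap: 0.998
t 17.02 pos [ 0.6341 -0.0665  0.119 ] yaw -5.4 tilt [0.0169 0.0317] delta mm [-3.3538 81.9533 -2.9034] spin 0.1
```

View pics/w3.png

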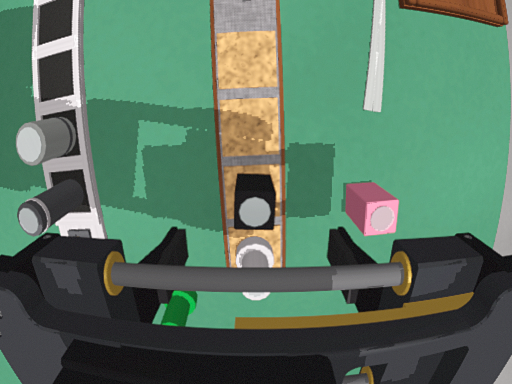

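Tall (35,215) and wide (35,143) stand upright in the rack. The square top has its lens at (254,211), and its sides look parallel to the jaws. Measuring its edges.

```bash
python3 - <<'E'
from h import *
f=np.load("w3.npz");p,pos,M=f["p"],f["pos"],f["M"]
m=(p.max(2)<60).astype(np.uint8);m[:,:225]=0;m[:,290:]=0;m[:165]=0;m[238:]=0
l=m;r,c=np.nonzero(m)
low=[(u,np.nonzero(m[:,u])[0].max()) for u in range(238,273,2)]
print(low)
def yaw(pts,ax):
    w=wcast(pts,.07,pos,M);a=np.polyfit(w[:,ax],w[:,1-ax],1);return w.mean(0),np.degrees(np.arctan(a[0]))
print("low edge yaw (neg sign=dx/dy)",yaw(low,1))
for s in (min,max):
    e=[(s(np.nonzero(m[v])[0]),v) for v in range(204,228,2)]
    print(e); print("side",yaw(e,1))
print("lens",wcast([[254.3,210.8]],.07,pos,M))
E
```

```text
[(238, np.int64(228)), (240, np.int64(228)), (242, np.int64(228)), (244, np.int64(228)), (246, np.int64(228)), (248, np.int64(228)), (250, np.int64(228)), (252, np.int64(228)), (254, np.int64(228)), (256, np.int64(228)), (258, np.int64(228)), (260, np.int64(228)), (262, np.int64(228)), (264, np.int64(228)), (266, np.int64(228)), (268, np.int64(228)), (270, np.int64(228)), (272, np.int64(228))]
low edge yaw (neg sign=dx/dy) (array([ 0.6336, -0.0774,  0.07  ]), np.float64(-83.772522893032))
[(np.int64(235), 204), (np.int64(235), 206), (np.int64(235), 208), (np.int64(235), 210), (np.int64(235), 212), (np.int64(234), 214), (np.int64(234), 216), (np.int64(234), 218), (np.int64(234), 220), (np.int64(234), 222), (np.int64(234), 224), (np.int64(234), 226)]
side (array([ 0.6191, -0.065 ,  0.07  ]), np.float64(10.201886166324254))
[(np.int64(274), 204), (np.int64(274), 206), (np.int64(273), 208), (np.int64(274), 210), (np.int64(274), 212), (np.int64(274), 214), (np.int64(273), 216), (np.int64(273), 218), (np.int64(273), 220), (np.int64(273), 222), (np.int64(273), 224), (np.int64(272), 226)]
side (array([ 0.6485, -0.0682,  0.07  ]), np.float64(8.06912607972826))
lens [[ 0.6344 -0.0632  0.07  ]]
```

```bash
python3 -m handwheel '{"delta_pos":[[-3,40,1],[0,28,0],[0,0,0]],"spin":[1.4,0,0],"hand":[1,1,0.9]}'; python3 -c "
from h import *
to(.634,-.064,.036,-7)"
```

```text
time_s: 17.45
position: [0.628, -0.0603, 0.0469]
ee_rot: [-0.47, 0.469, -0.521, 0.536]
ft_force: [1.0, 0.1, 0.2]
finger_gap: 0.948
t 17.45 pos [ 0.628  -0.0603  0.0469] yaw -6.7 tilt [0.0133 0.0178] delta mm [ 2.8443 11.0243  6.2059] spin 0.3
```

```bash
python3 -m handwheel '{"delta_pos":[[3,9,6],[0,1,0],[0,0,0]],"spin":[0.3,0,0],"hand":[0.8,0.7,0.65]}'; python3 -c "
from h import *
to(.634,-.064,.036,-7)"
```

```text
time_s: 17.82
position: [0.634, -0.0636, 0.0386]
ee_rot: [-0.469, 0.467, -0.521, 0.538]
ft_force: [0.2, 0.6, -0.5]
finger_gap: 0.69
t 17.82 pos [ 0.634  -0.0636  0.0386] yaw -7.0 tilt [0.0133 0.0194] delta mm [0.3275 2.5822 0.0239] spin -0.0
```

```bash
python3 -m handwheel '{"delta_pos":[[0,2,0],[0,0,0],[0,0,0],[0,0,0],[0,0,0],[0,0,0],[0,0,0]],"spin":[0,0,0,0,0,0,0],"hand":[0.6,0,0,0,0,0,0]}'; python3 -c "
from h import *
to(.444,.0775,.06,-3.3)"
```

```text
time_s: 18.7
position: [0.6347, -0.0639, 0.0381]
ee_rot: [-0.47, 0.467, -0.521, 0.539]
ft_force: [0.2, 0.6, -1.0]
finger_gap: 0.369
t 18.7 pos [ 0.6347 -0.0639  0.0381] yaw -7.0 tilt [0.0137 0.0217] delta mm [-116.6833  -27.9614 -205.9983] spin -3.7
```

```bash
python3 -m handwheel '{"delta_pos":[[0,-12,0],[0,-24,0],[0,0,-40],[-20,0,-40],[-48,0,-10],[-44,0,-30],[-2,0,-45],[0,0,-40],[0,0,0]],"spin":[0,0,0,0,-1,-1,-1,-0.7,0],"hand":[0,0,0,0,0,0,0,0,0]}'; python3 -c "
from h import *
to(.4437,.0778,.0361,-3.3)"
```

```text
time_s: 19.82
position: [0.441, 0.0737, 0.0734]
ee_rot: [-0.489, 0.482, -0.502, 0.526]
ft_force: [-0.5, -0.4, -0.8]
finger_gap: 0.364
t 19.82 pos [0.441  0.0737 0.0734] yaw -3.2 tilt [0.0164 0.0304] delta mm [-4.8083 37.3012  1.2969] spin 0.1
```

```bash
python3 -m handwheel '{"delta_pos":[[-5,14,-2],[0,12,-2],[0,0,0]],"spin":[0,0,0],"hand":[0,0,0]}'; python3 -c "
from h import *
to(.4437,.0778,.0361,-3.3)"
```

```text
time_s: 20.2
position: [0.4433, 0.078, 0.0483]
ee_rot: [-0.491, 0.48, -0.5, 0.528]
ft_force: [-0.1, 0.4, -1.5]
finger_gap: 0.365
t 20.2 pos [0.4433 0.078  0.0483] yaw -3.3 tilt [0.0164 0.0399] delta mm [-0.0162 12.1794 -0.0318] spin 0.0
```

```bash
python3 -m handwheel '{"delta_pos":[[0,7,-1],[0,4,-1],[0,0,0]],"spin":[0,0,0],"hand":[0,0,0]}'; python3 -c "
from h import *
to(.4437,.0778,.0361,-3.3)"
```

```text
time_s: 20.58
position: [0.4435, 0.0773, 0.0368]
ee_rot: [-0.491, 0.479, -0.499, 0.529]
ft_force: [-0.7, 0.7, -0.1]
finger_gap: 0.371
t 20.57 pos [0.4435 0.0773 0.0368] yaw -3.3 tilt [0.0165 0.0423] delta mm [-0.5214  0.6742  0.1893] spin -0.0
```

```bash
python3 -m handwheel '{"delta_pos":[[0,1,0],[0,1,0],[0,0,0]],"spin":[0,0,0],"hand":[0,0,0]}'; python3 -m handwheel '{"delta_pos":[[0,0,0],[0,0,0],[0,0,0],[0,0,0],[0,0,0],[0,0,0]],"spin":[0,0,0,0,0,0],"hand":[0.4,0.45,0.55,0.65,0.85,0.85]}';  python3 -m handwheel '{"delta_pos":[[0,-10,0],[0,-30,0],[0,-30,0],[0,0,0]],"spin":[0,0,0,0],"hand":[0.9,0.9,0.9,1]}'; python3 -c "
from h import *
to(.627,-.1305,.115,-3.3)"
```

```text
time_s: 20.95
position: [0.4439, 0.0772, 0.0367]
ee_rot: [-0.492, 0.479, -0.499, 0.53]
ft_force: [0.3, 0.7, -2.0]
finger_gap: 0.363
time_s: 21.7
position: [0.4444, 0.0772, 0.0367]
ee_rot: [-0.492, 0.478, -0.499, 0.53]
ft_force: [-0.1, -0.2, -0.7]
finger_gap: 0.785
time_s: 22.2
position: [0.441, 0.0786, 0.1097]
ee_rot: [-0.492, 0.478, -0.499, 0.53]
ft_force: [-0.3, -0.7, -0.3]
finger_gap: 0.953
t 22.2 pos [0.441  0.0786 0.1097] yaw -3.3 tilt [0.0165 0.0448] delta mm [197.9423   6.8002 197.8519] spin -0.0
```

```bash
python3 -m handwheel '{"delta_pos":[[0,-5,50],[20,0,50],[45,0,35],[45,0,35],[45,0,28],[43,0,0],[0,0,0]],"spin":[0,0,0,0,0,0,0],"hand":[1,1,1,1,1,1,1]}'; python3 - <<'E'
from h import *
to(.627,-.1305,.037,-3.3)
s,M=tool();p,d=read_camera('wrist');np.savez('w4.npz',p=p,pos=s['position'],M=M)
cv2.imwrite('pics/w4.png',p[:,:,::-1])
E
```

```text
time_s: 23.08
position: [0.6278, -0.1358, 0.1211]
ee_rot: [-0.491, 0.481, -0.5, 0.527]
ft_force: [0.2, 0.7, 0.1]
finger_gap: 1.003
t 23.07 pos [ 0.6278 -0.1358  0.1211] yaw -3.2 tilt [0.0159 0.0358] delta mm [-6.5992 83.9142 -4.1342] spin 0.1
```

View pics/w4.png

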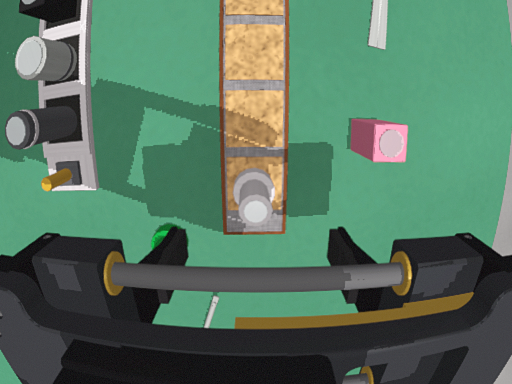

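The stepped mount's top is at (255,209), with its foot below it. The green look-alike at (168,240) is off the tray beside it. A check cast before the descent:

```bash
python3 - <<'E'
from h import *
f=np.load("w4.npz");p,pos,M=f["p"],f["pos"],f["M"]
u,v,R0=255,209,22;w=cv2.cvtColor(p,cv2.COLOR_RGB2GRAY)[v-R0:v+R0,u-R0:u+R0]
ci=cv2.HoughCircles(cv2.resize(w,None,fx=4,fy=4,interpolation=cv2.INTER_CUBIC),cv2.HOUGH_GRADIENT,1,10,param1=100,param2=15,minRadius=40,maxRadius=75)
for q in ci[0][:4]:
    uv=[(q[0]+.5)/4-.5+u-R0,(q[1]+.5)/4-.5+v-R0];print(uv,q[2]/4,wcast([uv],.076,pos,M)[0])
g=wcast([[168,235]],.03,pos,M);print("green",g)
E
python3 -m handwheel '{"delta_pos":[[-5,35,-1],[0,20,0],[0,0,0]],"spin":[0,0,0],"hand":[1,1,0.9]}'; python3 -c "
from h import *
to(.628,-.131,.035,-3.3)"
```

```text
[np.float32(254.75), np.float32(211.25)] 11.0 [ 0.6285 -0.1313  0.076 ]
green [[ 0.5447 -0.1681  0.03  ]]
time_s: 23.5
position: [0.627, -0.1255, 0.0635]
ee_rot: [-0.491, 0.482, -0.502, 0.524]
ft_force: [0.9, -0.8, 0.9]
finger_gap: 0.95
t 23.5 pos [ 0.627  -0.1255  0.0635] yaw -3.0 tilt [0.0124 0.0318] delta mm [ 5.0848 28.6129  0.3865] spin 0.3
```

```bash
python3 -m handwheel '{"delta_pos":[[5,14,1],[0,9,1],[0,0,0]],"spin":[0,0,0],"hand":[0.8,0.7,0.6]}'; python3 -c "
from h import *
to(.628,-.131,.036,-3.3)"
```

```text
time_s: 23.88
position: [0.63, -0.1296, 0.0404]
ee_rot: [-0.492, 0.483, -0.501, 0.524]
ft_force: [1.0, -0.5, -0.7]
finger_gap: 0.671
t 23.88 pos [ 0.63   -0.1296  0.0404] yaw -2.8 tilt [0.0125 0.0329] delta mm [ 1.398   4.3221 -2.119 ] spin 0.5
```

```bash
python3 -m handwheel '{"delta_pos":[[1.4,3,-2],[0,0,0],[0,0,0],[0,0,0],[0,0,0],[0,0,0],[0,0,0],[0,0,0]],"spin":[0.5,0,0,0,0,0,0,0],"hand":[0.6,0,0,0,0,0,0,0]}'; python3 -c "
from h import *
to(.448,.1395,.06,-3.3)"
```

```text
time_s: 24.88
position: [0.6285, -0.1316, 0.0387]
ee_rot: [-0.49, 0.48, -0.502, 0.527]
ft_force: [-0.3, 0.8, 1.4]
finger_gap: 0.29
t 24.88 pos [ 0.6285 -0.1316  0.0387] yaw -3.4 tilt [0.013  0.0349] delta mm [-259.5547  -31.563  -195.3534] spin -0.1
```

```bash
python3 -m handwheel '{"delta_pos":[[0,-12,0],[0,-24,0],[0,0,-40],[-45,0,-30],[-50,0,0],[-50,0,0],[-50,0,0],[-45,0,-25],[-15,0,-50],[0,0,-40]],"spin":[0,0,0,0,0,0,0,0,0,0],"hand":[0,0,0,0,0,0,0,0,0,0]}'; python3 -m handwheel '{"delta_pos":[[0,0,0]],"spin":[0],"hand":[0]}'; python3 -c "
from h import *
to(.4475,.140,.0367,-3.3)"
```

```text
time_s: 26.12
position: [0.4637, 0.1409, 0.0707]
ee_rot: [-0.494, 0.474, -0.498, 0.533]
ft_force: [0.1, -0.6, -2.5]
finger_gap: 0.288
time_s: 26.25
position: [0.459, 0.1415, 0.0709]
ee_rot: [-0.493, 0.476, -0.499, 0.531]
ft_force: [0.5, -0.2, -2.2]
finger_gap: 0.294
t 26.25 pos [0.459  0.1415 0.0709] yaw -3.5 tilt [0.0139 0.05  ] delta mm [  1.7842  33.5779 -13.1245] spin -0.2
```

```bash
python3 -m handwheel '{"delta_pos":[[1,8,-13],[0,12,-2],[0,0,0]],"spin":[0,0,0],"hand":[0,0,0]}'; python3 -c "
from h import *
to(.4465,.140,.0367,-3.3)"
```

```text
time_s: 26.62
position: [0.4506, 0.1414, 0.0514]
ee_rot: [-0.495, 0.473, -0.497, 0.534]
ft_force: [-0.2, 0.8, -1.3]
finger_gap: 0.287
t 26.62 pos [0.4506 0.1414 0.0514] yaw -3.5 tilt [0.0123 0.0602] delta mm [ 1.4627 14.4123 -4.875 ] spin -0.2
```

```bash
python3 -m handwheel '{"delta_pos":[[1,4,-5],[0,7,-1],[0,0,0]],"spin":[0,0,0],"hand":[0,0,0]}'; python3 -c "
from h import *
to(.446,.140,.0367,-3.3)"
```

```text
time_s: 27.0
position: [0.4476, 0.1402, 0.0395]
ee_rot: [-0.496, 0.471, -0.496, 0.535]
ft_force: [0.6, 0.2, -2.3]
finger_gap: 0.291
t 27.0 pos [0.4476 0.1402 0.0395] yaw -3.6 tilt [0.0118 0.0634] delta mm [ 0.2903  2.6689 -1.7788] spin -0.3
```

```bash
python3 -m handwheel '{"delta_pos":[[0,1.5,-1.5],[0,1,0],[0,1,0],[0,0,0]],"spin":[0,0,0,0],"hand":[0,0,0,0]}'; python3 -m handwheel '{"delta_pos":[[0,0,0],[0,0,0],[0,0,0],[0,0,0],[0,0,0],[0,0,0]],"spin":[0,0,0,0,0,0],"hand":[0.32,0.36,0.42,0.5,0.7,0.8]}';  python3 -m handwheel '{"delta_pos":[[0,-10,0],[0,-30,0],[0,-40,0],[0,-50,0],[0,0,0]],"spin":[0,0,0,0,0],"hand":[0.8,0.8,0.9,1,1]}'
python3 - <<'E'
from h import *
p,d=read_camera('scene');a=cv2.resize(p[130:250,140:340,::-1],None,fx=4,fy=4,interpolation=cv2.INTER_CUBIC);cv2.imwrite('pics/s3.png',a)
E
```

```text
time_s: 27.5
position: [0.4463, 0.1403, 0.0372]
ee_rot: [-0.496, 0.471, -0.496, 0.535]
ft_force: [-0.5, -0.2, -0.5]
finger_gap: 0.295
time_s: 28.25
position: [0.4473, 0.1404, 0.0373]
ee_rot: [-0.497, 0.471, -0.495, 0.535]
ft_force: [-0.2, 0.1, 0.1]
finger_gap: 0.648
time_s: 28.88
position: [0.4384, 0.1425, 0.1725]
ee_rot: [-0.497, 0.47, -0.495, 0.535]
ft_force: [-0.1, -0.0, -0.2]
finger_gap: 0.975
```

View pics/s3.png

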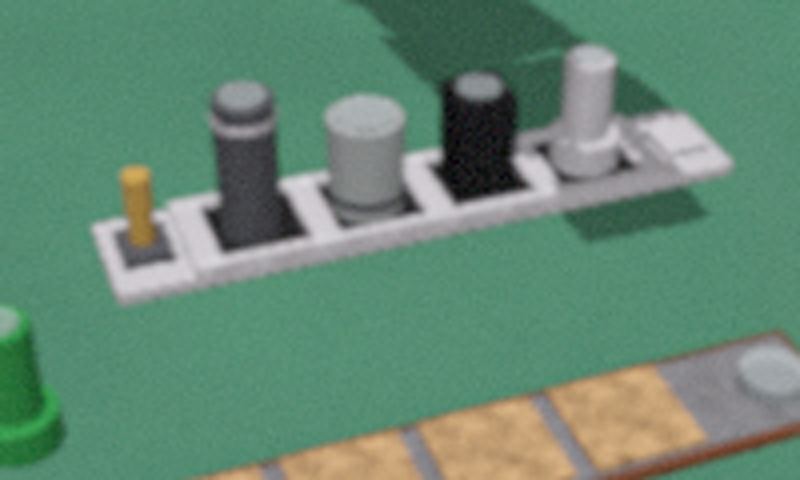

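All four stand in the pockets in order. I'll check the top heights and tilt from depth, since on a floor 2 mm lower than the seat each should read about 2 mm less than it did in the tray.

```bash
python3 - <<'E'
from h import *
pk=[("tall",(.437,-.0469),.088),("wide",(.4406,.0153),.064),("square",(.4442,.0774),.068),("stepped",(.4478,.1396),.074)]
for n in("scene","top"):
    p,d=read_camera(n);P=cloud(n,d)
    for nm,c,z in pk:
        m=(np.hypot(P[...,0]-c[0],P[...,1]-c[1])<.03)&(abs(P[...,2]-z)<.006)
        if m.sum()<20: print(n,nm,"hidden",m.sum());continue
        Q=P[m];zt=np.median(Q[Q[:,2]>z-.002][:,2]);Q=Q[abs(Q[:,2]-zt)<.003]
        A=np.c_[Q[:,:2]-Q[:,:2].mean(0),np.ones(len(Q))];k=np.linalg.lstsq(A,Q[:,2],rcond=None)[0]
        print(n,nm,"top z %.4f exp %.3f"%(zt,z),"centre off mm",(Q[:,:2].mean(0)-c)*1e3,"slope deg",np.degrees(k[:2]),len(Q))
E
```

```text
scene tall top z 0.0876 exp 0.088 centre off mm [ 4.4725 -1.2402] slope deg [-2.8016  0.8073] 119
scene wide top z 0.0641 exp 0.064 centre off mm [ 2.5038 -1.3372] slope deg [-1.7063  0.9827] 154
scene square top z 0.0676 exp 0.068 centre off mm [ 2.9416 -2.3068] slope deg [-0.4264  1.2049] 125
scene stepped top z 0.0735 exp 0.074 centre off mm [ 2.4981 -0.754 ] slope deg [-1.3833 -0.845 ] 63
top tall top z 0.0881 exp 0.088 centre off mm [ 0.9506 -0.3457] slope deg [-0.4074  0.0393] 205
top wide top z 0.0645 exp 0.064 centre off mm [-1.0043 -0.2793] slope deg [ 0.4237 -0.0741] 299
top square top z 0.0677 exp 0.068 centre off mm [-0.2128 -0.5689] slope deg [-0.1996  0.3613] 260
top stepped top z 0.0733 exp 0.074 centre off mm [-1.5723 -2.5615] slope deg [2.4769 2.5198] 57
```

```bash
python3 -c "
from plant import arm,telemetry
print(telemetry.sense()['time_s']);print(arm.finish_job())"
```

```text
29.025
the job is handed in; nothing more can be done
None
```

All four mounts are in the rack in the order asked. Starting beside the brass post they are tall, wide, square and stepped. I handed the job in at 29.0 s with the gripper open and clear above the rack.

- **Final picture:** all four stand upright in their pockets. The green look-alike and the glass disc are untouched in that view, and I never moved towards the pink one.
- **Heights:** the tops read within 0.7 mm of what they should be on the pocket floors, in both cameras.
- **Position:** from the top camera, the top-face centres are within 1 mm of the pocket centres, except stepped, at about 3 mm. Its foot has about 5 mm of room.
- **Disagreements:** the scene camera puts the centres 2.5–4.5 mm further out in x than the top camera. That is probably because it views them at an angle and picks up part of the side surfaces. The stepped mount's small top fits a slope of about 3.5° from the top camera and about 1.6° from the scene camera. That fit has only about 60 points, and its height fits standing flat, so I took it as noise.
- **Tool tilt:** the tool drifted up to 3.6° off vertical during the job and the moves could not correct it, so the mounts were set down slightly tilted and settled flat when released.

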